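# Slide the locked sample shuttle to its flag

## Task

Two locking sample shuttles stand on the bench, each with a red release button. Take the one that carries the black-capped vials: hold its red button down and, keeping it down, slide the carriage along its rail until the button is level with the orange flag at the front of that rail, then let go so that the button springs up and the carriage locks there. Leave the shuttle with the blue-capped vials where it is.

Things in the scene. Friction and masses are not known exactly. Their poses are not given: they have to be found in the camera images.
- black_button (a point): Centre of the top of the red button on the carriage with 3 BLACK-capped vials: flat face 42 mm across the rail (x), 34 along it (y, robot's left) between ridges 3.5 high; 52 mm above bench. Pressed straight down with closed fingers 8 to 10 mm, it frees the carriage, which is dragged along y by fingers resting on it. Vials stand 56 mm to its -y side, caps 81 mm above bench.
- black_flag: Orange flag fixed on the front ledge of the black-capped shuttle's rail, 41 mm in front (-x) of the button's line, to the +y side of the carriage's start; 10 x 12 mm, top 25 mm above the bench. Origin at its underside's centre; y along the rail. The button must come level with it along y. Carriage travel 204 mm between end stops; the end is past the flag.
- black_release (a joint): How far the black-capped shuttle's button is down: 0 up, 0.010 m fully down; lock free from 0.0065 on. Spring 2.5 N up, 5 N down. Two pins under it stand between rungs 20 mm apart along the rail (6 mm of play). At the flag is a gap in the rungs: they rise fully if the button is within 10 mm of the flag; elsewhere they may catch on a rung. Unlocked, the 0.3 kg carriage slides almost freely.
- blue_button (a point): Centre of the top of the red button on the other shuttle, alike in every way but with BLUE-capped vials and its own orange flag. The two rails stand side by side, one to the robot's left and one to its right, either way round, 350 to 570 mm apart, each turned up to 7 degrees. Not to be moved. A tall computer tower stands behind and between them (x over 0.62, y about -0.1): pass in front of it.

How it is judged:
By the outcome, as a careful person would: the job done as asked, in the order asked, and still so for the second after the job is handed in, with the robot touching nothing.
It also fails if it takes over 40 s, if anything falls off the work surface, if the arm or the gripper's body presses on something with over 40 N, if the wrist force passes 120 N, or if a joint passes its speed limit or range.

## Robot

A 6-joint arm with a two-finger parallel gripper is mounted at the origin on a cart in front of the work surface, level with it; the furniture and walls round the work are solid. World frame = base frame: x ahead of the robot, y to its left, z up, the work surface at z = 0. Lengths are in m, angles in rad, forces in N, time in s.
With the tool pointing down it reaches from about 0.375 to 0.9 m from the base axis. Payload 3.1 kg.
Tool frame: the origin (TCP) lies on the centre line of the jaws, within the pads' length; the fingertips stand 11 mm ahead of it and the grasp point (between the pads) lies 8 mm behind it; x points along the fingers, y is the direction in which the jaws open and shut, and the axes are right-handed (so a half turn about x gives the same grasp; the last joint's range is limited). The gripper opens to 87 mm and grips with 3 to 60 N. Pads are 19 mm wide; open, the fingers measure 117 mm over their backs; the gripper's body (75 mm by 190 mm) begins 51 mm behind the grasp point.
Start: joints at [-1.3, 0.527, 1.433, -0, 1.181, -0.178], TCP at [0.272, -0.563, 0.234] pointing down, gripper open.
Joint ranges: [-3.08, 3.08], [-0.75, 2.2], [0.22, 2.44], [-1.43, 4.57], [0, 2.65], [-2.85, 2.85]. Speed limits (rad/s): [2.79, 2.79, 3.14, 3.14, 3.14, 3.14].

## Interface

Orientations are given as a unit quaternion [x, y, z, w].
In Python, from rig import robot, camera, camera_info gives the robot as it stands.
- The arm moves only by the shell command python3 -m inch 'ROWS' [FORCE]. ROWS is JSON, a list that holds one entry, the list of rows, each a list of 5 numbers: the shift along the tool's x, y, z in cm, then the turn about the tool's x in rad, then the opening, from 0 (shut) to 1 (fully open). A call has 1 to 8 rows; each row shifts and turns the pose as measured when the row begins, along the tool's axes as they then stand; what a row does not reach is not made up. A row lasts 1/12 s, in which the tool goes at most 41.7 mm and 7.16 degrees, less where a joint would pass 70% of its speed; a pose out of reach is approached as far as the arm can. A call with a gripper value outside its range is refused whole. The fingers move at their own pace and stop on an object; FORCE is the grip in N (left out, the last holds). Time passes only in rows, so rows that do not move let the fingers close. It gives the time, the measured TCP pose, the force and the opening at its end, in the units of the state.
- robot.get_obs(): the state, without advancing time (a new reading comes with each control period).
- camera(name): name is "side" or "top" or "wrist"; returns the picture (400x640x3 uint8, red, green, blue); there is no depth.
- camera_info(name): a dict with "camera_matrix" (3x3 intrinsics, pixels), "rvec" (rotation vector, rad) and "tvec" (3), from world to camera coordinates, as OpenCV has them. Camera axes: x right, y down, z forward; pixel columns grow to the right and rows downward; lengths in m; the calibration is good to about 2 mm. A picture is of the moment at which its call begins: read the wrist's pose just before it. camera_info takes no time and is no camera call; for the wrist camera it gives the pose at the moment of the call.
- robot.hand_in(): hands the job in, once; it reports no verdict.
The state is a dict: "time": time; "q": joint angles; "joint_velocities": joint speeds; "joint_torque": joint torques, N m; "position": TCP position; "tool_rot": TCP orientation; "ft_force": force on the tool from outside, world axes, zero at the start; "moment": the same for the moment, N m; "grip_width": finger opening in m.
Only numpy, scipy, OpenCV 4.12 (cv2) and the standard library are available. Lean on these libraries where they do the work, as an engineer would, in place of code of your own. Each camera call takes 0.05 s, during which the arm holds its last target. There are 200 camera calls.

## Working session

There is one attempt and no reset: what is moved stays moved. The work goes in short steps, Python scripts to look and compute and a shell command to move; the robot and the scene stay as the last step left them, time stands still between calls to the robot, and variables do not carry over. Pictures are saved under pics/ and viewed, about 8 in all and at most 12, crops included, and the job is handed in when it is done.

```bash
mkdir -p pics
python3 - <<'E'
from rig import robot,camera,camera_info
import cv2
for n in("top","side"):
    cv2.imwrite(f"pics/{n}0.png",camera(n)[:,:,::-1])
o=robot.get_obs();print(o["time"],o["position"],o["tool_rot"],o["ft_force"])
E
```

```text
0.1 [ 0.27158351 -0.56220438  0.23267835] [-0.68927812 -0.15836161  0.68932804 -0.15698448] [ 0.20950584  0.28166474 -1.10274644]
```

View pics/top0.png

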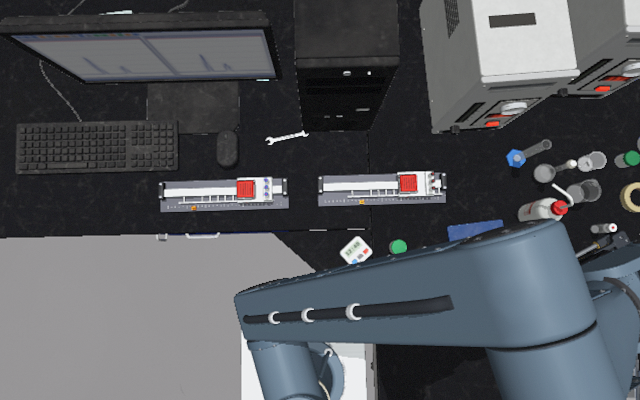

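View pics/side0.png

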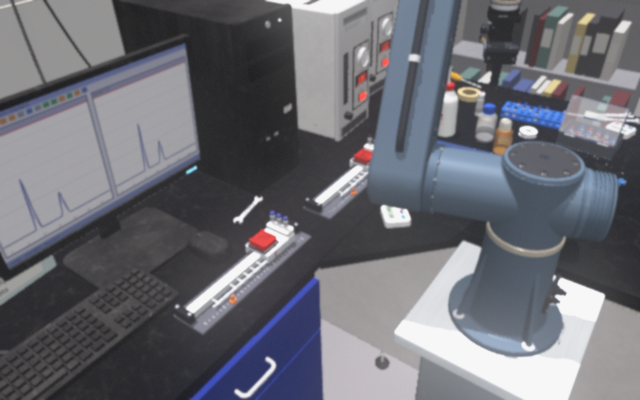

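The top view shows blue caps on the left shuttle (button about 245,189) and dark caps on the right one (button about 408,183, flag about 361,202). I'll measure both and zoom in to confirm the colours.

```bash
cat > h.py <<'E'
import numpy as np,cv2
from rig import robot,camera,camera_info
from scipy.spatial.transform import Rotation as R
def ray(ci,uv,z):
    Rm=cv2.Rodrigues(np.array(ci["rvec"],float))[0];t=np.array(ci["tvec"],float).ravel()
    d=Rm.T@np.linalg.inv(np.array(ci["camera_matrix"]))@[*uv,1];c=-Rm.T@t
    return c+d*(z-c[2])/d[2]
def blobs(im,kind,minA):
    h=cv2.cvtColor(im,cv2.COLOR_RGB2HSV);H,S,V=[h[...,i].astype(int) for i in range(3)]
    m=((H<6)|(H>174))&(S>150)&(V>90) if kind=="red" else (H>=8)&(H<=24)&(S>150)&(V>120)
    n,_,st,c=cv2.connectedComponentsWithStats(m.astype(np.uint8))
    return [(c[i].round(1),st[i].tolist()) for i in range(1,n) if st[i,4]>=minA]
E
python3 - <<'E'
from h import *
im=cv2.imread("pics/top0.png")[:,:,::-1].copy();ci=camera_info("top")
for k,a,z in(("red",60,.052),("orange",5,.025)):
    for c,s in blobs(im,k,a):
        if 150<c[0]<460 and 150<c[1]<220: print(k,c,s,ray(ci,c,z).round(4))
for u in((160,211),(288,207),(319,206),(446,202)):print(u,ray(ci,u,0).round(3))
cv2.imwrite("pics/crop0.png",cv2.resize(im[160:225,150:460,::-1],None,fx=2.5,fy=2.5,interpolation=cv2.INTER_CUBIC))
E
```

```text
red [408.  182.6] [400, 175, 17, 16, 261] [ 0.4879 -0.2818  0.052 ]
red [244.6 188.5] [237, 181, 17, 16, 258] [0.4836 0.1378 0.052 ]
orange [361.4 201.9] [360, 201, 4, 3, 11] [ 0.4441 -0.1631  0.025 ]
orange [193.4 207.8] [192, 206, 4, 4, 13] [0.4401 0.2761 0.025 ]
(160, 211) [0.436 0.372 0.   ]
(288, 207) [0.438 0.031 0.   ]
(319, 206) [ 0.439 -0.052  0.   ]
(446, 202) [ 0.44  -0.392  0.   ]
```

View pics/crop0.png

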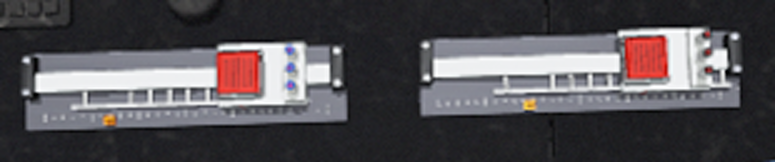

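The crop confirms it: blue caps on the left shuttle, black on the right, and the flag at the front to the left of the right-hand button. Next, the move in the tool's axes.

```bash
cat >> h.py <<'E'
def todo(target,ang=None):
    """target TCP; ang: wanted world direction angle of tool y (mod pi). cm in tool axes, turn about tool x"""
    o=robot.get_obs();M=R.from_quat(o["tool_rot"]).as_matrix()
    print("t",round(o["time"],2),"p",np.round(o["position"],4),"F",np.round(o["ft_force"],1),"grip",o["grip_width"])
    print("axes x,y,z:",M.T.round(3).tolist())
    print("shift cm",(M.T@(np.array(target)-o["position"])*100).round(2))
    if ang is not None:
        c=np.arctan2(M[1,1],M[0,1]);w=(ang-c+np.pi/2)%np.pi-np.pi/2
        print("turn about tool x",round(-w,3) if M[2,0]<0 else round(w,3),"q6",o["q"][5])
E
python3 -c "
from h import *
todo([.46,-.282,.2],0.024)
M=R.from_quat(robot.get_obs()['tool_rot']).as_matrix()
ci=camera_info('wrist');Rm=cv2.Rodrigues(np.array(ci['rvec'],float))[0];print('cam',-Rm.T@np.ravel(ci['tvec']),Rm[2],ci['camera_matrix'])"
```

```text
t 0.1 p [ 0.2716 -0.5622  0.2327] F [ 0.2  0.3 -1.1] grip 0.08703619332156518
axes x,y,z: [[-0.001, 0.002, -1.0], [0.435, -0.901, -0.002], [-0.901, -0.435, -0.0]]
shift cm [  3.31 -17.04 -29.15]
turn about tool x -1.145 q6 -0.17848494861652675
cam [ 0.34337382 -0.5288321   0.38561469] [-0.25868157 -0.12217719 -0.95820487] [[338.3896607    0.         324.50837991]
 [  0.         338.3896607  201.30202116]
 [  0.           0.           1.        ]]
```

```bash
python3 -m inch '[[[0,-2.1,-3.55,0,0],[0,-2.1,-3.55,0,0],[0,-2.1,-3.55,0,0],[0,-2.1,-3.55,0,0],[0,-2.1,-3.55,0,0],[0,-2.1,-3.55,0,0],[0,-2.1,-3.55,0,0],[0,-2.1,-3.55,0,0]]]' 20; python3 -m inch '[[[0,0,0,-0.12,0],[0,0,0,-0.12,0],[0,0,0,-0.12,0],[0,0,0,-0.12,0],[0,0,0,-0.12,0],[0,0,0,-0.12,0],[0,0,0,-0.12,0],[0,0,0,-0.12,0]]]'
python3 -c "
from h import *
todo([.487,-.28,.2],0.024)"
```

```text
time: 0.77
position: [0.4531, -0.2904, 0.2279]
tool_rot: [-0.689, -0.152, 0.692, -0.151]
ft_force: [1.1, 0.0, -0.5]
grip_width: 0.0416
time: 1.43
position: [0.4564, -0.2758, 0.2248]
tool_rot: [-0.533, -0.469, 0.533, -0.46]
ft_force: [0.3, -0.1, -0.3]
grip_width: 0.001
t 1.43 p [ 0.4564 -0.2758  0.2248] F [ 0.3 -0.1 -0.3] grip 0.0010477727303118624
axes x,y,z: [[-0.009, 0.01, -1.0], [0.991, -0.136, -0.011], [-0.136, -0.991, -0.008]]
shift cm [2.45 3.11 0.02]
turn about tool x -0.161 q6 -0.6173092698895413
```

```bash
python3 -m inch '[[[0,0,0,-0.1,0],[0,0,0,-0.06,0],[1,1.5,0,0,0],[1,1.5,0,0,0],[0,0,0,0,0]]]'
python3 - <<'E'
from h import *
ci=camera_info("wrist");im=camera("wrist");cv2.imwrite("pics/w1.png",im[:,:,::-1])
for k,a,z in(("red",200,.052),("orange",30,.025)):
    for c,s in blobs(im,k,a): print(k,c,s,ray(ci,c,z).round(4))
todo([.487,-.281,.075],0.024)
E
```

```text
time: 1.85
position: [0.4855, -0.2736, 0.2028]
tool_rot: [0.491, 0.515, -0.491, 0.503]
ft_force: [0.4, 0.7, -0.1]
grip_width: 0.0004
red [329.6 199.4] [307, 177, 46, 47, 1850] [ 0.4894 -0.2822  0.052 ]
orange [289.4  67.6] [286, 62, 10, 13, 71] [ 0.448  -0.1657  0.025 ]
t 1.9 p [ 0.4844 -0.2735  0.2033] F [-0.8  0.3  0.3] grip 0.0002685993329528466
axes x,y,z: [[-0.013, 0.012, -1.0], [0.999, 0.036, -0.013], [0.036, -0.999, -0.012]]
shift cm [12.82  0.4   0.92]
turn about tool x 0.012 q6 -0.7511827840547609
```

View pics/w1.png

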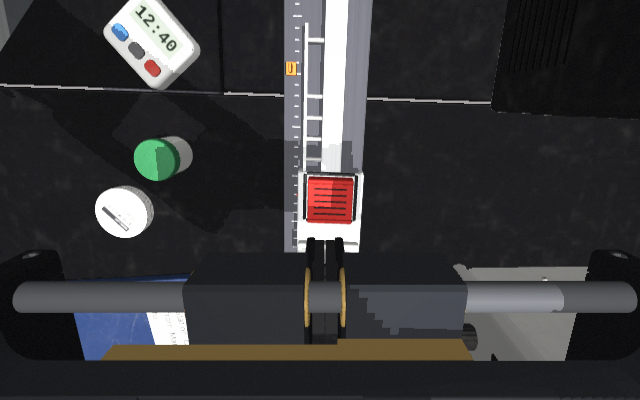

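The wrist view shows the red button at (330,199) and the flag at (289,68). Both agree with the top view to about 3 mm, and the travel needed is about 118 mm. I'll descend to just above the button.

```bash
python3 -m inch '[[[3.2,0.15,0.2,0,0],[3.2,0.15,0.2,0,0],[3.2,0.15,0.2,0,0],[2.8,0.1,0.2,0.01,0],[0,0,0,0,0]]]'
python3 - <<'E'
from h import *
ci=camera_info("wrist");im=camera("wrist");cv2.imwrite("pics/w2.png",im[:,:,::-1])
for k,a,z in(("red",200,.052),("orange",30,.025)):
    for c,s in blobs(im,k,a): print(k,c,s,ray(ci,c,z).round(4))
todo([.4885,-.282,.055],0.012)
E
```

```text
time: 2.32
position: [0.4891, -0.2823, 0.0795]
tool_rot: [0.493, 0.51, -0.494, 0.503]
ft_force: [-0.7, 0.0, 0.4]
grip_width: 0.0004
red [33.9 29.9] [20, 17, 29, 28, 468] [ 0.3447 -0.1748  0.052 ]
red [324.6 224.4] [288, 204, 76, 49, 2650] [ 0.4894 -0.2716  0.052 ]
orange [259.4  29.9] [251, 19, 19, 23, 259] [ 0.4499 -0.1671  0.025 ]
t 2.37 p [ 0.4899 -0.2828  0.0816] F [ 0.2 -0.1  0.2] grip 0.00026226990047486815
axes x,y,z: [[-0.007, 0.004, -1.0], [1.0, 0.027, -0.006], [0.027, -1.0, -0.005]]
shift cm [ 2.67 -0.12 -0.08]
turn about tool x 0.015 q6 -0.7469650634575635
```

View pics/w2.png

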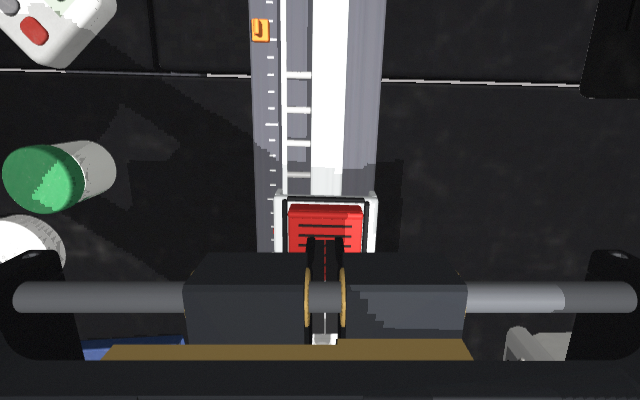

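The fingers are over the button (centre column about 325) and the flag is at (260,30). Now I'll press down slowly.

```bash
python3 -m inch '[[[1.0,-0.05,0,0,0],[0.6,-0.05,0,0,0],[0,0,0,0,0]]]'; python3 -m inch '[[[0.4,0,0,0,0],[0.3,0,0,0,0],[0,0,0,0,0]]]'; python3 -c "
from h import *
todo([.4885,-.282,.054])"
```

```text
time: 2.62
position: [0.4897, -0.2843, 0.0687]
tool_rot: [0.493, 0.508, -0.493, 0.506]
ft_force: [0.9, 0.5, 0.5]
grip_width: 0.0008
time: 2.87
position: [0.4911, -0.2855, 0.0643]
tool_rot: [0.493, 0.506, -0.493, 0.508]
ft_force: [0.0, -0.2, -0.2]
grip_width: 0.0004
t 2.87 p [ 0.4911 -0.2855  0.0643] F [ 0.  -0.2 -0.2] grip 0.00044460072190497386
axes x,y,z: [[0.002, -0.003, -1.0], [1.0, 0.028, 0.002], [0.028, -1.0, 0.003]]
shift cm [ 1.03 -0.25 -0.36]
```

```bash
python3 -m inch '[[[0,-0.2,-0.3,0,0],[0.3,0,0,0,0],[0.4,0,0,0,0],[0.2,0,0,0,0]]]'; python3 -c "
from h import *
todo([.4885,-.282,.054])"
```

```text
time: 3.2
position: [0.4896, -0.283, 0.0572]
tool_rot: [0.492, 0.505, -0.493, 0.51]
ft_force: [-1.0, -0.0, 4.3]
grip_width: 0.0003
t 3.2 p [ 0.4896 -0.283   0.0572] F [-1.  -0.   4.3] grip 0.0002750474094027621
axes x,y,z: [[0.004, -0.006, -1.0], [1.0, 0.029, 0.004], [0.029, -1.0, 0.006]]
shift cm [ 0.32 -0.11 -0.11]
```

```bash
python3 -m inch '[[[0.35,0,0,0,0],[0.3,0,0,0,0],[0.2,0,0,0,0]]]'; python3 -c "
from h import *
todo([.4885,-.282,.053])"
```

```text
time: 3.45
position: [0.4897, -0.2849, 0.0531]
tool_rot: [0.491, 0.504, -0.494, 0.511]
ft_force: [-6.3, -0.2, 20.9]
grip_width: 0.0003
t 3.45 p [ 0.4897 -0.2849  0.0531] F [-6.3 -0.2 20.9] grip 0.0003184720326575135
axes x,y,z: [[0.005, -0.01, -1.0], [1.0, 0.031, 0.004], [0.031, -0.999, 0.01]]
shift cm [ 0.01 -0.11 -0.3 ]
```

```bash
python3 -m inch '[[[0.1,0,-0.4,0,0],[0.1,0,-0.7,0,0],[0.12,0,-0.8,0,0],[0.12,0,-0.8,0,0],[0.12,0,0,0,0]]]'
python3 - <<'E'
from h import *
todo([.4865,-.164,.053],0.018)
ci=camera_info("wrist");im=camera("wrist");cv2.imwrite("pics/w3.png",im[:,:,::-1])
for k,a,z in(("red",200,.043),("orange",30,.025)):
    for c,s in blobs(im,k,a): print(k,c,s,ray(ci,c,z).round(4))
E
```

```text
time: 3.87
position: [0.4895, -0.2621, 0.0533]
tool_rot: [0.489, 0.501, -0.495, 0.515]
ft_force: [-2.8, -0.1, 11.9]
grip_width: 0.0006
t 3.87 p [ 0.4895 -0.2621  0.0533] F [-2.8 -0.1 11.9] grip 0.0006032508089958643
axes x,y,z: [[0.009, -0.019, -1.0], [0.999, 0.032, 0.008], [0.032, -0.999, 0.02]]
shift cm [-0.16  0.01 -9.81]
turn about tool x 0.014 q6 -0.7079418292430486
red [322.7 230.9] [283, 216, 82, 37, 2160] [ 0.4891 -0.2488  0.043 ]
orange [248.3  58.4] [239, 46, 21, 26, 301] [ 0.4501 -0.1661  0.025 ]
```

View pics/w3.png

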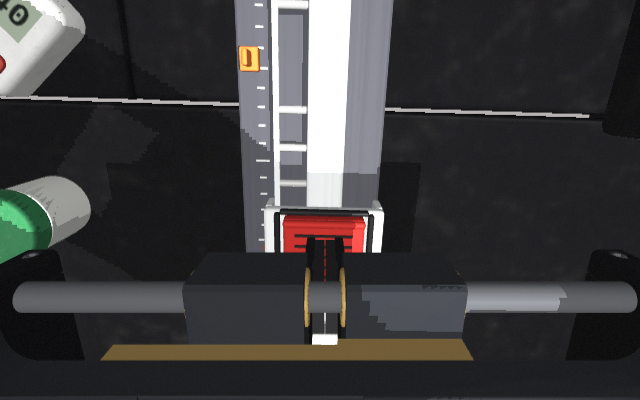

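Carriage is following (lateral force near zero, button still down at 12 N). Continuing.

```bash
python3 -m inch '[[[0.12,0,-0.7,0,0],[0.12,0,-1.2,0,0],[0.12,0,-1.2,0,0],[0.12,0,-1.2,0,0],[0.12,0,-1.2,0,0],[0.12,0,-1.0,0.01,0],[0.12,0,-0.6,0,0],[0.12,0,-0.2,0,0]]]'
python3 - <<'E'
from h import *
todo([.4865,-.1665,.053],0.018)
E
```

```text
time: 4.58
position: [0.4892, -0.1954, 0.0534]
tool_rot: [0.489, 0.493, -0.498, 0.52]
ft_force: [-4.3, -0.7, 12.7]
grip_width: 0.0004
t 4.58 p [ 0.4892 -0.1954  0.0534] F [-4.3 -0.7 12.7] grip 0.00037799844667957695
axes x,y,z: [[0.018, -0.037, -0.999], [1.0, 0.026, 0.017], [0.025, -0.999, 0.037]]
shift cm [-0.07 -0.2  -2.9 ]
turn about tool x 0.008 q6 -0.5754887346407661
```

```bash
python3 -m inch '[[[0.12,-0.05,-0.6,0,0],[0.12,-0.05,-0.8,0,0],[0.12,0,-0.6,0,0],[0.12,0,-0.3,0,0],[0.12,0,0,0,0]]]'
python3 - <<'E'
from h import *
todo([.4865,-.1665,.053],0.018)
for n in("wrist","top","side"):
    ci=camera_info(n);im=camera(n);cv2.imwrite(f"pics/{n}4.png",im[:,:,::-1])
    for k,a,z in(("red",40,.043),("orange",5,.025)):
        for c,s in blobs(im,k,a): 
            p=ray(ci,c,z)
            if .4<p[0]<.55 and -.35<p[1]<.3:print(n,k,c,s,p.round(4))
W=cv2.imread("pics/wrist4.png")[100:,120:520]
S=cv2.resize(cv2.imread("pics/side4.png")[120:260,280:440],None,fx=2.1,fy=2.1,interpolation=cv2.INTER_CUBIC)
S=cv2.copyMakeBorder(S,0,300-S.shape[0],0,0,0) if S.shape[0]<300 else S[:300]
cv2.imwrite("pics/c4.png",np.hstack([W,S]))
E
```

```text
time: 5.0
position: [0.4891, -0.174, 0.0534]
tool_rot: [0.487, 0.49, -0.498, 0.524]
ft_force: [-3.5, 0.5, 13.2]
grip_width: 0.0001
t 5.0 p [ 0.4891 -0.174   0.0534] F [-3.5  0.5 13.2] grip 8.071176683072101e-05
axes x,y,z: [[0.023, -0.044, -0.999], [0.999, 0.03, 0.022], [0.029, -0.999, 0.045]]
shift cm [ 0.   -0.24 -0.76]
turn about tool x 0.012 q6 -0.5323104189916776
wrist red [322.5 231. ] [283, 216, 82, 37, 2170] [ 0.4887 -0.161   0.043 ]
wrist red [324.5 239.3] [315, 238, 20, 8, 51] [ 0.4899 -0.1657  0.043 ]
wrist orange [253.3 216.4] [245, 206, 18, 25, 365] [ 0.4501 -0.1609  0.025 ]
top orange [193.4 207.8] [192, 206, 4, 4, 13] [0.4401 0.2761 0.025 ]
side red [342.6 178.1] [333, 175, 19, 8, 66] [ 0.4807 -0.1666  0.043 ]
side red [262.2 239. ] [250, 230, 25, 18, 253] [0.4914 0.1309 0.043 ]
side orange [353.1 192.3] [352, 191, 3, 4, 9] [ 0.4382 -0.1502  0.025 ]
side orange [232.5 300.5] [231, 299, 4, 4, 12] [0.4327 0.2877 0.025 ]
```

View pics/c4.png

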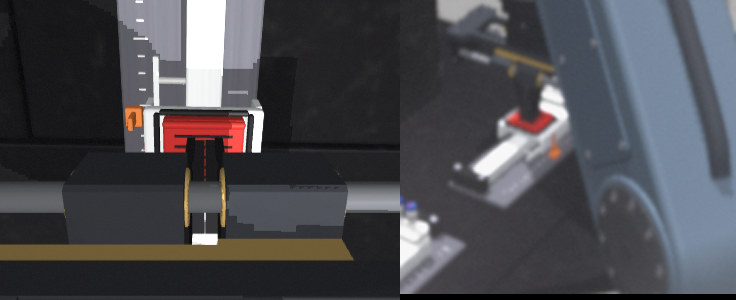

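There's no slip: the button sits at the same place in the wrist view as before (edge row 216). The flag is beside its front edge, so about 7 mm remain.

```bash
python3 -m inch '[[[0.12,-0.05,-0.5,0,0],[0.12,0,-0.4,0,0],[0.12,0,0,0,0]]]'; python3 -c "
from h import *
todo([.4865,-.1668,.053])
ci=camera_info('wrist');im=camera('wrist')
for k,a,z in(('red',200,.043),('orange',30,.025)):
    for c,s in blobs(im,k,a): print(k,c,s,ray(ci,c,z).round(4))
"
```

```text
time: 5.4
position: [0.489, -0.167, 0.0534]
tool_rot: [0.487, 0.489, -0.498, 0.526]
ft_force: [-3.8, 0.9, 13.7]
grip_width: 0.0005
t 5.4 p [ 0.489  -0.167   0.0534] F [-3.8  0.9 13.7] grip 0.0005225518666754337
axes x,y,z: [[0.026, -0.048, -0.999], [0.999, 0.031, 0.025], [0.029, -0.998, 0.048]]
shift cm [ 0.04 -0.25 -0.03]
red [322.5 231. ] [283, 216, 82, 37, 2168] [ 0.4887 -0.1539  0.043 ]
red [ 27.6 233.6] [14, 223, 29, 23, 406] [ 0.3399 -0.1582  0.043 ]
orange [253.7 227.3] [245, 217, 18, 25, 359] [ 0.4501 -0.1605  0.025 ]
```

```bash
python3 -m inch '[[[-0.2,0,0,0,0],[-0.4,0,0.02,0,0],[-0.5,0,0.02,0,0],[-0.6,0,0.03,0,0],[-1,0,0.05,0,0],[-2,0,0.1,0,0],[-3,0,0.1,0,0],[-3,0,0.1,0,0]]]'; python3 -m inch '[[[-3,0,3,0,0],[-1,0,4,0,0],[0,0,4,0,0],[0,0,0,0,0]]]'
python3 - <<'E'
from h import *
todo([.487,-.3,.2])
for n in("wrist","top"):
    ci=camera_info(n);im=camera(n);cv2.imwrite(f"pics/{n}5.png",im[:,:,::-1])
    for k,a,z in(("red",40,.052),("orange",5,.025)):
        for c,s in blobs(im,k,a): 
            p=ray(ci,c,z)
            if .4<p[0]<.55 and -.35<p[1]<.3:print(n,k,c,s,p.round(4))
E
```

```text
time: 6.12
position: [0.4832, -0.1644, 0.1599]
tool_rot: [0.486, 0.493, -0.499, 0.521]
ft_force: [0.4, -0.4, -0.9]
grip_width: 0.0006
time: 6.45
position: [0.4885, -0.2748, 0.215]
tool_rot: [0.485, 0.49, -0.497, 0.527]
ft_force: [0.4, 0.2, -0.5]
grip_width: 0.0002
t 6.45 p [ 0.4885 -0.2748  0.215 ] F [ 0.4  0.2 -0.5] grip 0.00022172349747594448
axes x,y,z: [[0.026, -0.049, -0.998], [0.999, 0.037, 0.024], [0.036, -0.998, 0.05]]
shift cm [ 1.62 -0.28  2.43]
wrist red [324.2  54.3] [300, 27, 51, 56, 2392] [ 0.4889 -0.1672  0.052 ]
wrist orange [280.3  53. ] [275, 47, 11, 14, 90] [ 0.4492 -0.1658  0.025 ]
top red [363.5 183.8] [356, 176, 17, 17, 266] [ 0.4878 -0.1675  0.052 ]
top orange [361.4 201.4] [360, 200, 4, 4, 15] [ 0.4454 -0.1631  0.025 ]
top orange [193.4 207.8] [192, 206, 4, 4, 13] [0.4401 0.2761 0.025 ]
```

View pics/wrist5.png

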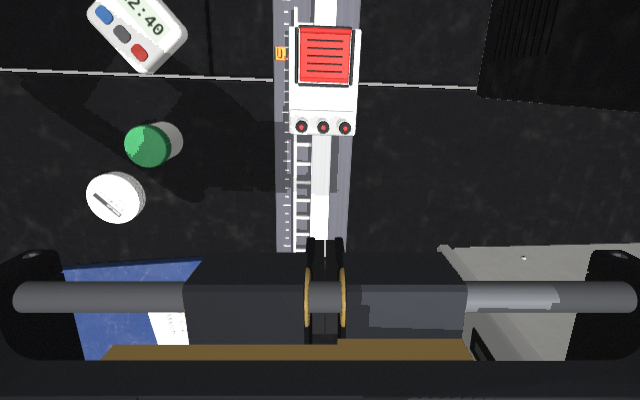

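The button at (325,54) is level with the flag at (280,53), and the black caps are in the row behind it. I'll check from the side that the button has sprung up, comparing with the blue one and with the start.

Run:
```python
from h import *
im=camera("side");ci=camera_info("side");top=camera_info("top")
cv2.imwrite("pics/side5.png",im[:,:,::-1])
for c,s in blobs(im,"red",40): print(c,s)
# predicted side pixel for button centre seen by top camera, at up/down heights
for z in(.052,.046,.042):
    p=ray(top,(363.5,183.8),z);b=ray(top,(244.6,188.5),z)
    print(z,[cv2.projectPoints(q,np.array(ci["rvec"],float),np.array(ci["tvec"],float),np.array(ci["camera_matrix"]),None)[0].ravel().round(1) for q in(p,b)])
a=cv2.resize(im[150:220,300:400,::-1],None,fx=4,fy=4,interpolation=cv2.INTER_CUBIC)
b=cv2.resize(im[205:275,220:320,::-1],None,fx=4,fy=4,interpolation=cv2.INTER_CUBIC)
cv2.imwrite("pics/c5.png",np.hstack([a,b]))
```

```text
[339.8 174.6] [330, 167, 20, 15, 189]
[262.2 239. ] [250, 230, 25, 18, 252]
0.052 [array([340.5, 174.1]), array([262.4, 238.8])]
0.046 [array([340.3, 175.9]), array([262.1, 241.1])]
0.042 [array([340.2, 177.1]), array([261.9, 242.5])]
```

View pics/c5.png

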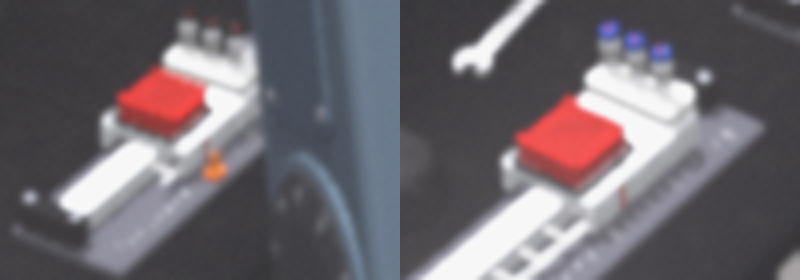

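The button is up: its side pixel row is 174.6, against 174.1 predicted for up and 177.1 for down, and it looks the same as the blue one. The blue shuttle hasn't moved and the robot is clear.

```bash
python3 -c "
from rig import robot
robot.hand_in();print(robot.get_obs()['time'])"
```

```text
the job is handed in; nothing more can be done
the job is handed in; nothing more can be done
```

I pressed the red button on the black-capped shuttle fully down and dragged its carriage about 118 mm to the orange flag with the button held down. I then lifted straight off and handed the job in at about 6.6 s of the 40 s allowed.

- **Level with the flag:** the button came to rest at y ≈ -0.167. The top camera puts the flag at -0.163 and the wrist camera at -0.166. The button is therefore about 1 to 5 mm short of the flag, inside the 10 mm gap in the rungs.
- **Locked:** the side view shows the button up. Its row is 174.6, against 174.1 predicted for up and 177.1 for fully down. I did not nudge the carriage to test the lock.
- **Blue shuttle:** its button and flag sit at the same pixels as at the start, so it has not moved.
- **Forces:** the highest wrist force I read was about 22 N, while pressing. At hand-in the robot touched nothing, with the TCP at 0.215 m.

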